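# Slide the storage tin home under the counter shelf, between the low tins

### The arm

A 7-joint arm with a two-finger parallel gripper is mounted at the origin on the work surface. World frame = base frame: x ahead of the robot, y to its left, z up, the work surface at z = 0. Lengths are in m, angles in rad, forces in N, time in s.
With the tool pointing down it reaches from about 0.35 to 0.9 m from the base axis. Payload 19.9 kg.
Tool frame: the origin (TCP) lies at the very end of the fingers, on their centre line; the grasp point (between the pads) lies 19 mm behind it (env.grasp_offset is the z of the grasp point in the tool frame, in m); z points along the fingers, y is the line along which they close (so a half turn about z gives the same grasp; the last joint's range is limited). The gripper opens to 94 mm and grips with 3 to 60 N. Pads are 16 mm wide; open, the fingers measure 119 mm over their backs; the gripper's body (75 mm by 177 mm) begins 78 mm behind the grasp point.
Start: joints at [1.165, 0.417, -0.01, 1.614, 0.005, 1.111, -0.053], TCP at [0.222, -0.584, 0.205] pointing down, gripper open.
Joint ranges: [-2.81, 2.81], [-0.39, 2.02], [-1.27, 1.25], [0.06, 2.57], [-1.19, 4.33], [0.19, 2], [-2.82, 2.82]. Speed limits (rad/s): [1.89, 1.89, 2.39, 2.39, 3.01, 3.01, 3.01].

### API

Orientations are given as a unit quaternion [w, x, y, z].
In Python, from station import env, move_gripper, inverse_kinematics, telemetry, capture, camera_model, hand_in, silhouettes gives the robot as it stands. Calls block until the motion is done:
- env.movep(position, orientation): joint-space move of the TCP to a pose.
- env.move_linear(position, rate=0.15, frame=None): straight line of the TCP; frame=None keeps the orientation; rate is the mean speed in m/s.
- env.set_joints(angles): joint-space move.
- move_gripper(opening, f_grip=None): finger opening in m; f_grip is the grip in N (None keeps the last); returns when the fingers have stopped.
- env.pause(seconds).
- inverse_kinematics(position, orientation): joint angles nearest the present ones, or None.
- telemetry.state(): the state.
- capture(name): name is "scene" or "top"; returns (picture, depth): 400x640x3 uint8, red, green, blue; 400x640 float32, m along the optical axis (not along the pixel's ray), 0 where there is no reading.
- camera_model(name): a dict with "fov_y" (degrees; the focal length in pixels is half the picture's height over the tangent of half this angle, whatever the lens; pixels are square), "cx", "cy" (the principal point, pixels), "rvec" (rotation vector, rad) and "tvec" (3), from world to camera coordinates, as OpenCV has them. Camera axes: x right, y down, z forward; pixel columns grow to the right and rows downward; lengths in m; the calibration is good to about 2 mm. A picture is of the moment at which its call begins. camera_model takes no time and is no camera call.
A pose or a line that the arm cannot do raises env.Unreachable and nothing moves.
- hand_in(): hands the job in; it is judged then, once.
Trained networks look in the newest picture that a camera, given by its name, has taken for a name from the list of things; names that differ only in an ending like _2 or _b are one class to them, and where a whole thing is asked for, a point or a joint stands for the part that bears it (a point fixed in the world has none). Each returns a list of dicts, best first, with "confidence" (0 to 1); they miss things now and then, are a little off and sometimes report something else, mostly with a low value. They report only what shows in the picture. A call takes as long as a camera call. They do not tell look-alikes from the thing itself.
- silhouettes(query, camera): "pixels" (400x640 bool, what is visible of it) and "bbox" ([left, top, width, height] in pixels, round what is visible of it).
The state is a dict: "time_s": time; "qpos": joint angles; "qvel": joint speeds; "joint_efforts": joint torques, N m; "ee_pos": TCP position; "ee_rot": TCP orientation; "wrist_force": force on the tool from outside, world axes, zero at the start; "ft_torque": the same for the moment, N m; "width": finger opening in m; "finger_force": force on a finger pad.
Only numpy, scipy, OpenCV 4.12 (cv2) and the standard library are available. Lean on these libraries where they do the work, as an engineer would, in place of code of your own. Each camera call takes 0.05 s, during which the arm holds its last target. There are 200 camera calls.

### The job

Slide the big square-cornered storage tin across the counter and in under the wooden shelf, midway between the two low round tins, upright and square to the shelf, until it is pressed up against the wooden stop rail that lies on the counter underneath. The rail can be set at different depths and is hidden by the shelf board, so feel for it and do not ram the tin into it. Leave the two low tins and everything else on the counter where they stand.

Things in the scene. Friction and masses are not known exactly. Their poses are not given: they have to be found in the camera images.
- tin: Big plain steel storage tin with flat inset lid and a paper label on its -x face: a box 100 (x) by 110 (y) by 112 mm high, too wide to grasp, 0.55 to 1.15 kg, loose on the counter. About 4 to 9 N slide it; it turns if pushed off its middle. Origin: centre of its underside; z up. Starts in front of the shelf, within about 0.5 rad of facing as the shelf does.
- shelf: Wooden counter shelf, fixed. Origin: on the counter below the board's centre; -x is its open front, facing the robot; y along the board; z up. Board 240 (x, -120 to 120) by 660 mm (y), underside 160 and top 178 mm above the counter, on end panels at y = +-318 mm; stock up to 90 mm tall stands on the board's back half (x over -10 mm).
- shelf_front (a point): Middle of the board's lower front edge, 160 mm above the counter, axes as the shelf's. With the storage tin home, the tin's near face is 15 to 40 mm inside this edge (tin origin 65 to 90 mm inside): too far for a hand held upright, which meets the board. Lean the hand back towards the robot, fingers pointing forward and down.
- rail_range (a point): Point on the counter under the board, on its centre line in y, at the shelf's x = -5 mm: the nearest setting of the rigid wooden stop rail's front face. The rail really lies 0 to 25 mm further in (+x of the shelf), differently each time and not reported. It is 40 mm high, 22 mm thick, 340 mm long along y, parallel to the board.
- low_tin_left: Low round steel tin, 90 mm across, 45 mm high, 0.5 kg, loose, half under the board's front edge, on the +y side of the place for the storage tin. Origin: centre of its underside.
- low_tin_right: The same low round tin on the -y side of the place; about 244 mm (238 to 250) between the two centres, so some 44 mm more than the storage tin needs. Origin: centre of its underside.
- wine_bottle: Bystander, to be left alone: green wine bottle standing at the right, 74 mm across, 290 mm high. Origin: centre of its underside.
- detergent: Bystander, to be left alone: yellow bottle standing at the left, 80 mm across, 200 mm high. Origin: centre of its underside.
- jar: Bystander, to be left alone: small glass jar near the shelf's left end, under the board, 60 mm across, 110 mm high. Origin: centre of its underside.
- canister: Bystander, to be left alone: grey open canister standing at the left, 110 mm across, 150 mm high. Origin: centre of its underside.
- brush: Bystander, to be left alone: brush lying at the right near the robot, 200 mm long along its x. Origin: underside, about its middle.
- preserve_jar: Bystander, to be left alone: amber jar standing at the right, 72 mm across, 100 mm high. Origin: centre of its underside.
Not all that is in view belongs to the job. Leave any pink or yellow look-alike of the tin alone.

How it is judged:
On the way:
1. the storage tin, in its place between the low tins, is pressed up against the stop rail (more than 2.5 N) (x of tin in the frame of shelf between -0.064 and -0.02 m and angle between the x axis of tin and the x axis of shelf, either way round below 0.1 rad and y of low_tin_left in the frame of tin above 0.109 m and y of low_tin_right in the frame of tin below -0.109 m and contact force between tin and shelf above 2.5 N), for 0.1 s.
At the end, for the whole second after the job is handed in: The storage tin stands upright on the counter, at rest, where the rail stops it (origin 20 to 64 mm in front of the shelf's middle), within 0.1 rad of square to the shelf, with at least 9 mm clear to each low tin, having been pressed against the rail (x of tin in the frame of shelf between -0.064 and -0.02 m and angle between the x axis of tin and the x axis of shelf, either way round below 0.1 rad and y of low_tin_left in the frame of tin above 0.109 m and y of low_tin_right in the frame of tin below -0.109 m and angle between tin's own z axis and vertical below 0.05 rad and height (world z) of tin below 0.006 m and linear speed of tin below 0.01 m/s); the robot touches nothing.
It fails at once if the tin is rammed against the rail or shelf (over 45 N) (contact force between tin and shelf above 45 N).
It fails at once if the storage tin is tipped over (angle between tin's own z axis and vertical above 0.4 rad).
It fails at once if a low tin is moved more than 8 mm (distance of any of low_tin_left, low_tin_right from where it was at the start of the episode above 0.008 m).
It fails at once if a bystander is moved more than 20 mm (distance of any of wine_bottle, detergent, jar, canister, brush, preserve_jar from where it was at the start of the episode above 0.02 m).
It also fails if it takes over 72 s, if anything falls off the work surface, if the arm or the gripper's body presses on something with over 40 N, if the wrist force passes 120 N, or if a joint passes its speed limit or range.

## Working session

There is one attempt and no reset: what is moved stays moved. The work goes in short steps, each a Python script; the robot and the scene stay as the last script left them, time stands still between calls to the robot, and variables do not carry over. Pictures are saved under pics/ and viewed, at most 10 in all, crops included, and the job is handed in when it is done.

```bash
ls; mkdir -p pics; cat > h.py <<'E'
import numpy as np, cv2
from station import env, move_gripper, inverse_kinematics, telemetry, capture, camera_model, hand_in, silhouettes
def pts(name, depth, mask=None):
    m=camera_model(name); H,W=depth.shape
    f=H/2/np.tan(np.radians(m["fov_y"])/2)
    R=cv2.Rodrigues(np.array(m["rvec"],float))[0]; t=np.array(m["tvec"],float).ravel()
    v,u=np.mgrid[:H,:W]
    P=np.stack([(u-m["cx"])/f*depth,(v-m["cy"])/f*depth,depth],-1)
    Wd=(P-t)@R
    ok=depth>0
    if mask is not None: ok=ok&mask
    return Wd,ok
E
python3 - <<'E'
from h import *
for n in ("scene","top"):
    p,d=capture(n); cv2.imwrite(f"pics/{n}0.png",p[...,::-1])
    print(n,camera_model(n))
    W,_=pts(n,d)
    for q in ("tin","shelf","low_tin_left","wine_bottle","detergent","jar","canister","brush","preserve_jar"):
        for s in silhouettes(q,n)[:3]:
            ok=s["pixels"]&(d>0); X=W[ok]
            print(q,round(s["confidence"],2),s["bbox"],ok.sum(), np.percentile(X,[3,50,97],axis=0).round(3).tolist() if len(X) else None)
print(telemetry.state())
E
```

```text
pics
scene {'fov_y': 53.693217568877124, 'cx': 319.0331034137181, 'cy': 200.2690707038868, 'rvec': array([ 1.91757763, -1.89259167,  0.53567651]), 'tvec': array([0.00300145, 0.48256337, 1.14497521])}
tin 0.81 [316.7, 191.9, 41.0, 47.8] 1440 [[0.411, -0.11, 0.003], [0.447, -0.049, 0.107], [0.52, 0.01, 0.114]]
tin 0.75 [253.6, 210.1, 43.6, 43.3] 1510 [[0.35, 0.096, 0.002], [0.382, 0.149, 0.107], [0.448, 0.208, 0.114]]
tin 0.62 [191.3, 257.6, 55.2, 47.9] 1710 [[0.169, 0.25, 0.01], [0.218, 0.303, 0.109], [0.279, 0.369, 0.114]]
shelf 0.9 [234.4, 97.5, 197.4, 88.5] 11936 [[0.614, -0.343, 0.09], [0.728, -0.031, 0.177], [0.826, 0.28, 0.261]]
low_tin_left 0.72 [292.4, 168.5, 27.9, 25.8] 486 [[0.594, 0.026, 0.011], [0.626, 0.062, 0.043], [0.675, 0.1, 0.049]]
detergent 0.96 [189.6, 176.0, 33.3, 41.7] 910 [[0.486, 0.363, 0.006], [0.504, 0.391, 0.119], [0.537, 0.432, 0.199]]
detergent 0.33 [363.6, 170.8, 22.6, 26.3] 539 [[0.591, -0.225, 0.004], [0.621, -0.185, 0.042], [0.671, -0.146, 0.048]]
jar 0.71 [254.5, 160.8, 13.3, 19.6] 210 [[0.667, 0.197, 0.006], [0.673, 0.221, 0.047], [0.692, 0.248, 0.08
[... 1579 characters left out ...]
qpos': array([ 1.16549984,  0.41741271, -0.01030695,  1.61361221,  0.00470006,
        1.11069729, -0.0529928 ]), 'qvel': array([-0.00098422,  0.00061227, -0.00106418,  0.00096988, -0.00045828,
       -0.00062611,  0.0012484 ]), 'joint_efforts': array([ 7.42282846e-04, -8.51032305e+01,  6.38442412e-01, -4.26294887e+01,
       -4.88827564e-02,  1.35785059e-02,  4.88224407e-05]), 'ee_pos': array([ 0.22238597, -0.58406728,  0.20541199]), 'ee_rot': array([-4.75141003e-05,  9.83500566e-01,  1.80905039e-01, -2.81968297e-05]), 'wrist_force': array([ 0.26991649,  0.63704848, -0.32451722]), 'ft_torque': array([ 0.04590992, -0.00134791,  0.06382601]), 'finger_force': 0.0, 'width': 0.09394114865542261}
```

View pictures.

```bash
python3 - <<'E'
import cv2
for n in("scene","top"):
    i=cv2.imread(f"pics/{n}0.png")[60:340,130:510]; cv2.imwrite(f"pics/{n}0c.png",cv2.resize(i,None,fx=2.1,fy=2.1,interpolation=cv2.INTER_CUBIC))
E
```

```text
(no output)
```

View pics/scene0c.png

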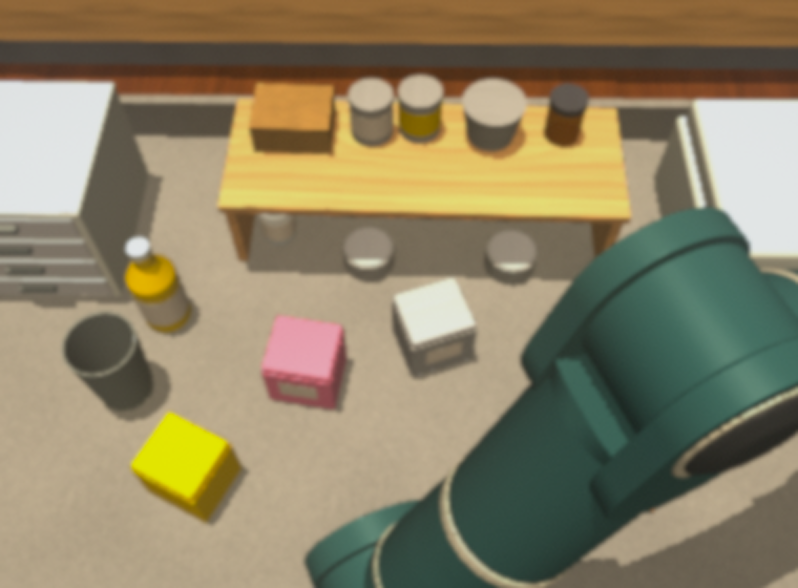

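View pics/top0c.png

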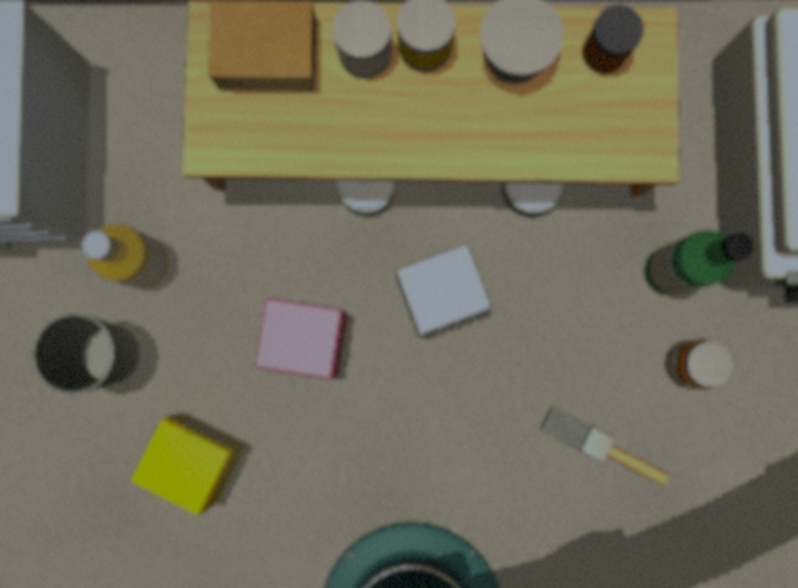

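The grey-white tin with the label is the target. In the top crop its top's corners are at (398,273), (467,247), (489,306) and (421,333). The pink and yellow boxes are look-alikes. Both low tins show under the board's front edge, at crop (366,195) and (532,198). Next I measure these precisely.

```bash
cat >> h.py <<'E'
from scipy.optimize import least_squares
def tinpose(W,ok,c=(0.47,-0.045),r=0.10):
    m=ok&(np.hypot(W[...,0]-c[0],W[...,1]-c[1])<r)&(abs(W[...,2]-.112)<.010)
    X=W[m][:,:2]
    (cx,cy),(w,h),a=cv2.minAreaRect((X*1000).astype(np.float32))
    a=np.radians(a); a=(a+np.pi/4)%(np.pi/2)-np.pi/4
    # robust: percentiles extents in rect frame, median-based
    R=np.array([[np.cos(a),np.sin(a)],[-np.sin(a),np.cos(a)]])
    Y=X@R.T; lo,hi=np.percentile(Y,[1,99],axis=0)
    return R.T@((lo+hi)/2),a,hi-lo,len(X)
E
python3 - <<'E'
from h import *
for n in ("top","scene"):
    p,d=capture(n); W,ok=pts(n,d)
    print(n,"tin",tinpose(W,ok))
    for q in ((.62,.062),(.62,-.185)):
        m=ok&(np.hypot(W[...,0]-q[0],W[...,1]-q[1])<.08)&(abs(W[...,2]-.045)<.007)
        X=W[m][:,:2]
        # circle of r 45: near rim points (per y-bin min x)
        b=np.round(X[:,1]/.006); E=np.array([[np.sort(X[b==k,0])[:2].mean(),X[b==k,1].mean()] for k in np.unique(b) if (b==k).sum()>4])
        s=least_squares(lambda c:np.hypot(E[:,0]-c[0],E[:,1]-c[1])-.045,[q[0]+.01,q[1]],loss="soft_l1",f_scale=.002)
        print(" low",s.x,s.cost,len(X),"y range",np.percentile(X[:,1],[1,99]))
    m=ok&(abs(W[...,2]-.178)<.008)&(W[...,0]>.55)&(W[...,0]<.9)&(W[...,1]>-.45)&(W[...,1]<.4)
    X=W[m][:,:2]; print(" board x,y pct",np.percentile(X,[.5,99.5],axis=0))
    b=np.round(X[:,1]/.02); E=np.array([[np.percentile(X[b==k,0],2),X[b==k,1].mean()] for k in np.unique(b) if (b==k).sum()>60])
    l=np.polyfit(E[2:-2,1],E[2:-2,0],1); print(" front edge x = %.4f y + %.4f"%tuple(l), minrect:=cv2.minAreaRect((X*1000).astype(np.float32)))
# reach test of leaned hand
from scipy.spatial.transform import Rotation as Ro
def q(tilt,yaw):
    R=(Ro.from_euler('z',yaw)*Ro.from_euler('y',-tilt)*Ro.from_quat([1,0,0,0])); x=R.as_quat(); return [x[3],*x[:3]]
for t in (0,.6,.8,.9,1.0,1.1):
  for x in (.40,.50,.65):
    r=[]
    for yaw in (0,np.pi):
      qq=(Ro.from_quat(np.roll(q(t,0),-1))*Ro.from_euler('z',yaw)).as_quat()
      s=inverse_kinematics([x,-.06,.05],[qq[3],*qq[:3]]); r.append(None if s is None else np.round(s,2).tolist())
    print(t,x,r, Ro.from_quat(np.roll(q(t,0),-1)).as_matrix()[:,2].round(2) if x==.4 else "")
E
```

```text
top tin (array([ 0.47239005, -0.04796326]), np.float64(0.3504241291338337), array([0.09364857, 0.10373013]), 1179)
 low [0.63930489 0.06256922] 3.7818015052188994e-06 351 y range [0.02063947 0.10601487]
 low [ 0.63574163 -0.18624809] 6.746482056319416e-06 335 y range [-0.22658102 -0.14396938]
 board x,y pct [[ 0.60945618 -0.35840799]
 [ 0.84987718  0.29514998]]
 front edge x = 0.0186 y + 0.6157 ((732.6915893554688, -31.7313232421875), (660.4806518554688, 241.372802734375), 88.69563293457031)
scene tin (array([ 0.47193285, -0.04872803]), np.float64(0.34495439572897446), array([0.09450169, 0.1031944 ]), 828)
 low [0.63939832 0.06105105] 9.904476334401202e-06 395 y range [0.01920229 0.10333956]
 low [ 0.63513048 -0.18714655] 6.920602527593281e-06 400 y range [-0.22893278 -0.14512411]
 board x,y pct [[ 0.60826941 -0.35969509]
 [ 0.84812246  0.29328234]]
 front edge x = 0.0207 y + 0.6146 ((732.2301025390625, -33.498687744140625), (659.9699096679688, 247.03173828125), 88.808349609375)
0 0.4 [[0.41, 0.3, -0.37, 2.25, 0.19, 0.62, -1.68], [0.78, 0.38, -0.8, 2.24, 0.44, 0.68, 1.23]] [ 0.  0. -
[... 393 characters left out ...]
], [0.58, 0.56, -0.62, 2.13, 1.89, 0.25, -0.11]] 
0.8 0.4 [None, None] [ 0.72  0.   -0.7 ]
0.8 0.5 [None, None] 
0.8 0.65 [[0.7, 0.65, -0.73, 2.24, 2.65, 0.5, 2.37], [0.97, 0.87, -1.08, 2.24, 2.38, 0.66, -0.3]] 
0.9 0.4 [None, None] [ 0.78  0.   -0.62]
0.9 0.5 [None, None] 
0.9 0.65 [[0.86, 0.8, -0.91, 2.29, 2.71, 0.7, 2.47], [0.99, 0.95, -1.09, 2.28, 2.6, 0.77, -0.42]] 
1.0 0.4 [None, None] [ 0.84  0.   -0.54]
1.0 0.5 [None, None] 
1.0 0.65 [[1.02, 1.05, -1.09, 2.32, 2.78, 0.9, 2.67], [1.02, 1.05, -1.09, 2.32, 2.78, 0.9, -0.47]] 
1.1 0.4 [None, None] [ 0.89  0.   -0.45]
1.1 0.5 [None, None] 
1.1 0.65 [[1.06, 1.17, -1.09, 2.34, 2.94, 1.01, 2.68], [1.06, 1.17, -1.09, 2.34, 2.94, 1.01, -0.46]]
```

```bash
cat >> h.py <<'E'
from scipy.spatial.transform import Rotation as Ro
def q(tilt,yaw):
    R=(Ro.from_euler('z',yaw)*Ro.from_euler('y',-tilt)*Ro.from_quat([1,0,0,0])); x=R.as_quat(); return np.array([x[3],*x[:3]])
def st():
    s=telemetry.state(); print("t %.1f"%s["time_s"],"p",s["ee_pos"].round(4),"F",s["wrist_force"].round(1),flush=True); return s
def look(c):
    for n in ("top","scene"):
        p,d=capture(n); W,ok=pts(n,d); r=tinpose(W,ok,c); print(n,r[0].round(4),round(float(r[1]),3),r[2].round(3),r[3],flush=True)
    return p
E
python3 - <<'E'
from h import *
move_gripper(0.0)
env.move_linear([.25,-.50,.45],rate=.3); st()
env.movep([.49,.055,.30],q(0,0)); st()
env.move_linear([.49,.055,.045],rate=.2); st()
env.move_linear([.492,.036,.045],rate=.06); st()
for x,y in ((.496,.030),(.500,.024),(.504,.018)):
    env.move_linear([x,y,.045],rate=.04); st()
env.move_linear([.495,.05,.045],rate=.15)
env.move_linear([.49,.055,.3],rate=.3); st()
look((.472,-.05))
E
```

```text
t 3.5 p [ 0.2496 -0.5     0.4485] F [ 0.4 -0.   0.6]
t 5.8 p [0.4902 0.0543 0.3   ] F [-0.1  0.  -0.3]
t 7.2 p [0.4905 0.055  0.0458] F [ 0.   1.  -0.5]
t 7.7 p [0.4921 0.0355 0.0451] F [-0.8  0.1  0.3]
t 8.0 p [0.4961 0.0299 0.045 ] F [ 0.4  0.6 -0.2]
t 8.3 p [0.5001 0.0237 0.045 ] F [ 0.5 -0.  -0.4]
t 8.7 p [0.5039 0.0176 0.0449] F [-0.3  0.2 -0.2]
t 10.0 p [0.4895 0.0546 0.2987] F [-0.7  0.4 -0.9]
top [ 0.4786 -0.0746] 0.211 [0.093 0.072] 758Traceback (most recent call last):
  File "<stdin>", line 11, in <module>
  File "h.py", line 30, in look
    p,d=capture(n); W,ok=pts(n,d); r=tinpose(W,ok,c); print(n,r[0].round(4),round(float(r[1]),3),r[2].round(3),r[3],flush=True)
                                     ~~~~~~~^^^^^^^^
  File "h.py", line 21, in tinpose
    Y=X@R.T; lo,hi=np.percentile(Y,[1,99],axis=0)
                   ~~~~~~~~~~~~~^^^^^^^^^^^^^^^^^
    return _quantile_unchecked(
        a, q, axis, out, overwrite_input, method, keepdims, weights)
    return _ureduce(a,
                    func=_quantile_ureduce_func,
    ...<5 lines>...
                    overwrite_input=overwrite_input,
                    method=method)
    r = func(a, **kwargs)
    result = _quantile(arr,
                       quantiles=q,
    ...<2 lines>...
                       out=out,
                       weights=wgt)
    slices_having_nans = np.isnan(arr[-1, ...])
                                  ~~~^^^^^^^^^
IndexError: index -1 is out of bounds for axis 0 with size 0
```

```bash
python3 - <<'E'
from h import *
env.movep([.36,-.40,.40],q(0,0)); st()
p=None
for n in ("top","scene"):
    p,d=capture(n); W,ok=pts(n,d)
    try:
        r=tinpose(W,ok,(.475,-.055)); print(n,r[0].round(4),round(float(r[1]),3),r[2].round(3),r[3])
    except Exception as e: print(n,"none")
    if n=="top": cv2.imwrite("pics/t2.png",p[...,::-1])
E
```

```text
t 11.9 p [ 0.3608 -0.3991  0.3998] F [-0.4 -0.4  0.6]
top [ 0.4754 -0.0585] 0.214 [0.094 0.104] 1181
scene [ 0.4947 -0.032 ] -0.642 [0.123 0.061] 344
```

View pics/t2.png

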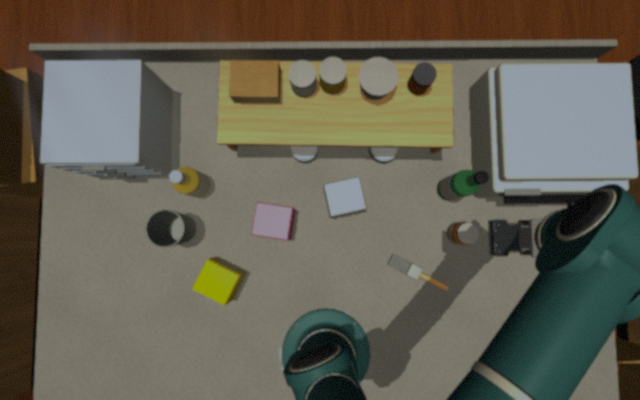

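Top view: the tin is at pixel (345,197), turned about 0.21 rad and near y = -0.0585. Nothing else has moved. Next I push with the two open fingers held square, which also turns the tin square.

```bash
python3 - <<'E'
from h import *
move_gripper(0.07)
Q=q(0,-.02); y0=-.058
env.movep([.375,y0,.30],Q); st()
env.move_linear([.375,y0,.05],rate=.2); st()
for x in (.41,.43,.45,.47):
    env.move_linear([x,y0-.02*(x-.41),.05],rate=.06); s=st()
env.move_linear([.40,y0,.05],rate=.15); st()
p,d=capture("top"); W,ok=pts("top",d); r=tinpose(W,ok,(.53,-.058)); print(r)
cv2.imwrite("pics/t3.png",p[60:340,130:510,::-1])
E
```

```text
t 14.5 p [ 0.3754 -0.0589  0.3004] F [-0.3 -1.1  0.3]
t 15.9 p [ 0.3754 -0.0581  0.0505] F [ 0.6 -0.6  0. ]
t 16.6 p [ 0.4103 -0.0577  0.0499] F [-0.5  0.9  0. ]
t 17.1 p [ 0.4301 -0.0584  0.05  ] F [-0.7  0.4  0.1]
t 17.6 p [ 0.45   -0.0588  0.05  ] F [0.4 0.6 0.4]
t 18.1 p [ 0.4699 -0.0592  0.05  ] F [ 0.7  0.8 -0.4]
t 18.7 p [ 0.401  -0.0583  0.0504] F [-0.1 -0.3  0.5]
(array([ 0.52775554, -0.07063934]), np.float64(-0.007631154945567431), array([0.091588  , 0.10260885]), 1092)
```

View pics/t3.png

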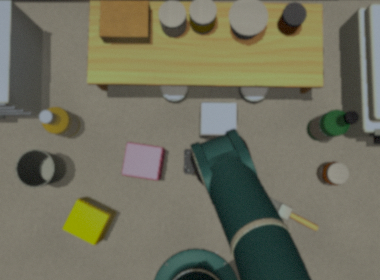

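The tin is now square (-0.01 rad) at (0.528, -0.071), crop pixel (218,118). It sits 10 mm too far to -y, so I push on slantwise to bring it back to the centre line.

```bash
python3 - <<'E'
from h import *
env.move_linear([.455,-.0706,.05],rate=.12,frame=q(0,-.02)) if False else env.move_linear([.455,-.0706,.05],rate=.12)
env.move_linear([.47,-.0706,.05],rate=.05); st()
for k in (1,2,3,4):
    env.move_linear([.47+.02*k,-.0706+.0026*k,.05],rate=.06); s=st()
env.move_linear([.46,-.06,.05],rate=.15); st()
p,d=capture("top"); W,ok=pts("top",d); r=tinpose(W,ok,(.608,-.06)); print(r)
m=ok&(np.hypot(W[...,0]-.608,W[...,1]+.06)<.1)&(abs(W[...,2]-.112)<.01); X=W[m]; print(np.percentile(X,[1,99],axis=0))
cv2.imwrite("pics/t4.png",cv2.resize(p[100:240,240:430,::-1],None,fx=3,fy=3))
for t in (.6,.7,.8,.9):
  for x in (.52,.54,.56,.58,.65): print(t,x,[None if (s:=inverse_kinematics([x,-.062,.05],q(t,-.02))) is None else s.round(2).tolist()])
print(telemetry.state()["qpos"].round(2))
E
```

```text
t 19.8 p [ 0.4702 -0.0705  0.05  ] F [-0.2  1.   0.1]
t 20.3 p [ 0.49   -0.0679  0.05  ] F [-0.3 -0.4  1. ]
t 20.8 p [ 0.51   -0.0653  0.05  ] F [-1.   0.7  0.7]
t 21.2 p [ 0.53   -0.0627  0.05  ] F [-0.4 -0.5 -0. ]
t 21.7 p [ 0.55   -0.0601  0.05  ] F [-0.1  0.   0.4]
t 22.5 p [ 0.4609 -0.0601  0.0503] F [ 0.1 -0.9 -0.5]
(array([ 0.59155389, -0.05954968]), np.float64(-0.016133030409536175), array([0.06021617, 0.10293974]), 721)
[[ 0.5616527  -0.11117667  0.1058177 ]
 [ 0.62162165 -0.00807852  0.11626972]]
0.6 0.52 [[-0.24, 0.36, 0.36, 2.45, 3.69, 0.28, 1.04]]
0.6 0.54 [[-0.08, 0.36, 0.17, 2.4, 3.54, 0.23, 1.21]]
0.6 0.56 [[-0.08, 0.38, 0.17, 2.35, 3.58, 0.21, 1.16]]
0.6 0.58 [[-0.24, 0.43, 0.36, 2.31, 3.87, 0.24, 0.83]]
0.6 0.65 [[-0.25, 0.51, 0.36, 2.15, 4.19, 0.2, 0.48]]
0.7 0.52 [[-0.39, 0.43, 0.54, 2.51, 3.61, 0.51, 1.08]]
0.7 0.54 [[-0.39, 0.45, 0.54, 2.47, 3.63, 0.48, 1.04]]
0.7 0.56 [[-0.24, 0.43, 0.36, 2.42, 3.53, 0.42, 1.17]]
0.7 0.58 [[-0.24, 0.45, 0.36, 2.38, 3.56, 0.4, 1.14]]
0.7 0.65 [[-0.24, 0.52, 0.36, 2.22, 3.68, 0.33, 0.98]]
0.8 0.52 [[-0.54, 0.56, 0.72, 2.57, 3.58, 0.77, 1.03]]
0.8 0.54 [[-0.54, 0.58, 0.72, 2.53, 3.59, 0.74, 1.0]]
0.8 0.56 [[-0.39, 0.52, 0.54, 2.48, 3.51, 0.66, 1.13]]
0.8 0.58 [[-0.39, 0.54, 0.54, 2.43, 3.53, 0.63, 1.1]]
0.8 0.65 [[-0.39, 0.6, 0.54, 2.28, 3.6, 0.54, 0.98]]
0.9 0.52 [None]
0.9 0.54 [[-0.54, 0.68, 0.71, 2.57, 3.49, 0.96, 1.04]]
0.9 0.56 [[-0.55, 0.69, 0.71, 2.53, 3.49, 0.92, 1.02]]
0.9 0.58 [[-0.55, 0.69, 0.71, 2.48, 3.5, 0.89, 1.0]]
0.9 0.65 [[-0.4, 0.65, 0.53, 2.33, 3.46, 0.72, 1.09]]
[ 0.71  0.48 -0.77  2.11  0.49  0.74 -1.97]
```

View pics/t4.png

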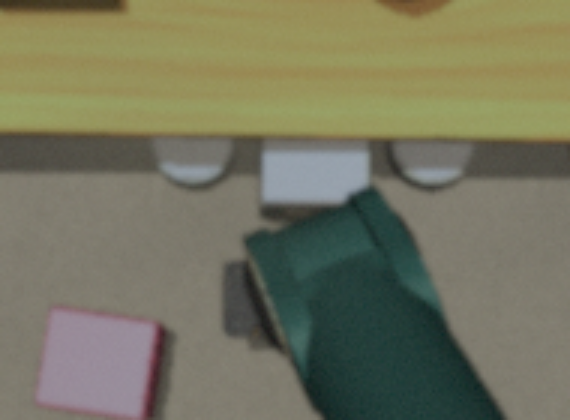

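The tin stands centred between the low tins (at crop (193,160) and (431,160)), with its front under the board edge and its near face at about x = 0.56. Next I change to the leaned hand, well clear of everything.

```bash
python3 - <<'E'
from h import *
env.move_linear([.45,-.06,.42],rate=.3); st()
c=telemetry.state()["qpos"]
for flip in (0,np.pi):
  for tilt in (.75,.8):
    R=Ro.from_quat(np.roll(q(tilt,-.02),-1))*Ro.from_euler('z',flip); x=R.as_quat(); qq=[x[3],*x[:3]]
    for p in ([.53,-.062,.30],[.53,-.062,.2],[.53,-.062,.045],[.65,-.064,.045]):
        s=inverse_kinematics(p,qq); print(round(flip),tilt,p,None if s is None else (s.round(2).tolist(),abs(s-c).max().round(2)))
print(c.round(2))
E
```

```text
t 23.9 p [ 0.4496 -0.0599  0.4189] F [ 0.1  0.7 -0.9]
0 0.75 [0.53, -0.062, 0.3] ([0.85, -0.22, -0.66, 2.28, -0.69, 0.36, -0.86], np.float64(1.13))
0 0.75 [0.53, -0.062, 0.2] None
0 0.75 [0.53, -0.062, 0.045] ([0.26, 0.42, -0.19, 2.5, 3.12, 0.52, 1.69], np.float64(3.2))
0 0.75 [0.65, -0.064, 0.045] ([0.08, 0.52, -0.01, 2.24, 3.22, 0.37, 1.53], np.float64(3.23))
0 0.8 [0.53, -0.062, 0.3] ([0.74, -0.22, -0.56, 2.32, -0.8, 0.29, -0.75], np.float64(1.2))
0 0.8 [0.53, -0.062, 0.2] None
0 0.8 [0.53, -0.062, 0.045] ([0.27, 0.45, -0.19, 2.52, 3.14, 0.63, 1.69], np.float64(3.19))
0 0.8 [0.65, -0.064, 0.045] ([0.08, 0.54, -0.01, 2.26, 3.22, 0.46, 1.54], np.float64(3.22))
3 0.75 [0.53, -0.062, 0.3] ([-0.2, -0.22, 0.25, 2.31, 0.08, 0.3, 1.55], np.float64(3.05))
3 0.75 [0.53, -0.062, 0.2] None
3 0.75 [0.53, -0.062, 0.045] ([0.89, 0.59, -0.88, 2.48, 2.64, 0.58, -0.78], np.float64(2.65))
3 0.75 [0.65, -0.064, 0.045] ([0.81, 0.72, -0.88, 2.21, 2.38, 0.52, -0.47], np.float64(2.39))
3 0.8 [0.53, -0.062, 0.3] ([-0.42, -0.26, 0.43, 2.35, 0.37, 0.24, 1.28], np.float64(2.78))
3 0.8 [0.53, -0.062, 0.2] None
3 0.8 [0.53, -0.062, 0.045] ([0.92, 0.65, -0.91, 2.5, 2.7, 0.68, -0.78], np.float64(2.71))
3 0.8 [0.65, -0.064, 0.045] ([0.82, 0.74, -0.88, 2.24, 2.51, 0.58, -0.57], np.float64(2.52))
[ 1.02 -0.01 -0.93  1.66 -0.01  1.49 -1.5 ]
```

```bash
python3 - <<'E'
from h import *
A=inverse_kinematics([.53,-.062,.30],q(.8,-.02)); print(A.round(2))
env.set_joints(A); st()
B=np.array(A); B[4]+=np.pi; B[6]+=np.pi
if B[6]>2.8: B[6]-=2*np.pi
env.set_joints(B); s=st(); print(s["qpos"].round(2), Ro.from_quat(np.roll(s["ee_rot"],-1)).as_matrix()[:,1:].round(2).tolist())
for t in (.8,.9,1.0,1.1,1.2,1.3):
    for p in ([.50,-.062,.25],[.50,-.062,.2],[.5,-.062,.15],[.52,-.062,.1],[.53,-.062,.045],[.65,-.064,.045]):
        r=inverse_kinematics(p,q(t,-.02)); print(t,p,None if r is None else (r.round(2).tolist()))
E
```

```text
[ 0.74 -0.22 -0.56  2.32 -0.8   0.29 -0.75]
t 25.1 p [ 0.5304 -0.0615  0.3002] F [ 0.9  0.4 -0. ]
t 27.8 p [ 0.5757 -0.1957  0.4279] F [ 0.2 -0.7  0.3]
[ 0.74 -0.22 -0.56  2.32  2.34  0.29  2.39] [[-0.36, 0.85], [-0.91, -0.42], [0.22, -0.31]]
0.8 [0.5, -0.062, 0.25] [-0.72, -0.33, 0.71, 2.47, 1.09, 0.22, -2.54]
0.8 [0.5, -0.062, 0.2] [1.33, -0.11, -1.15, 2.49, 4.23, 0.22, 0.53]
0.8 [0.5, -0.062, 0.15] [-0.16, 0.06, 0.27, 2.57, 3.41, 0.29, 1.37]
0.8 [0.52, -0.062, 0.1] [0.14, 0.25, -0.04, 2.54, 3.25, 0.46, 1.54]
0.8 [0.53, -0.062, 0.045] [0.26, 0.45, -0.19, 2.52, 3.14, 0.63, 1.68]
0.8 [0.65, -0.064, 0.045] [0.47, 0.58, -0.46, 2.25, 2.85, 0.47, 2.05]
0.9 [0.5, -0.062, 0.25] [0.75, -0.2, -0.56, 2.51, 4.23, 0.23, 0.51]
0.9 [0.5, -0.062, 0.2] None
0.9 [0.5, -0.062, 0.15] None
0.9 [0.52, -0.062, 0.1] None
0.9 [0.53, -0.062, 0.045] [0.18, 0.53, -0.09, 2.57, 3.19, 0.85, 1.63]
0.9 [0.65, -0.064, 0.045] [0.29, 0.59, -0.24, 2.3, 3.09, 0.64, 1.76]
1.0 [0.5, -0.062, 0.25] None
1.0 [0.5, -0.062, 0.2] None
1.0 [0.5, -0.062, 0.15] None
1.0 [0.52, -0.062, 0.1] None
1.0 [0.53, -0.062, 0.045] None
1.0 [0.65, -0.064, 0.045] [0.2, 0.65, -0.14, 2.34, 3.16, 0.84, 1.66]
1.1 [0.5, -0.062, 0.25] None
1.1 [0.5, -0.062, 0.2] None
1.1 [0.5, -0.062, 0.15] None
1.1 [0.52, -0.062, 0.1] None
1.1 [0.53, -0.062, 0.045] None
1.1 [0.65, -0.064, 0.045] [0.2, 0.72, -0.14, 2.36, 3.18, 1.04, 1.67]
1.2 [0.5, -0.062, 0.25] None
1.2 [0.5, -0.062, 0.2] None
1.2 [0.5, -0.062, 0.15] None
1.2 [0.52, -0.062, 0.1] None
1.2 [0.53, -0.062, 0.045] None
1.2 [0.65, -0.064, 0.045] [0.21, 0.81, -0.13, 2.37, 3.2, 1.23, 1.68]
1.3 [0.5, -0.062, 0.25] None
1.3 [0.5, -0.062, 0.2] None
1.3 [0.5, -0.062, 0.15] None
1.3 [0.52, -0.062, 0.1] None
1.3 [0.53, -0.062, 0.045] None
1.3 [0.65, -0.064, 0.045] [0.22, 0.9, -0.14, 2.37, 3.22, 1.41, 1.7]
```

```bash
python3 - <<'E'
from h import *
Q=q(.8,-.02)
L=inverse_kinematics([.52,-.062,.10],Q); print(L.round(2))
C=np.array(L); C[1]-=.3
env.set_joints(C); st()
env.set_joints(L); st()
env.movep([.53,-.0605,.045],Q); s=st(); print(s["qpos"].round(2), Ro.from_quat(np.roll(s["ee_rot"],-1)).as_matrix()[:,1:].round(2).tolist())
p,d=capture("scene"); cv2.imwrite("pics/s5.png",cv2.resize(p[120:300,200:460,::-1],None,fx=3,fy=3))
E
```

```text
[ 0.14  0.25 -0.04  2.54  3.25  0.46  1.54]
t 28.8 p [ 0.5527 -0.0667  0.2639] F [ 0.4 -0.9  0.2]
t 29.5 p [ 0.5207 -0.0625  0.1011] F [-0.2 -0.2  0.2]
t 29.9 p [ 0.5301 -0.0605  0.0458] F [-0.6 -0.3  0.1]
[ 0.12  0.45 -0.03  2.53  3.21  0.63  1.57] [[-0.02, 0.72], [-1.0, -0.01], [-0.0, -0.7]]
```

View pics/s5.png

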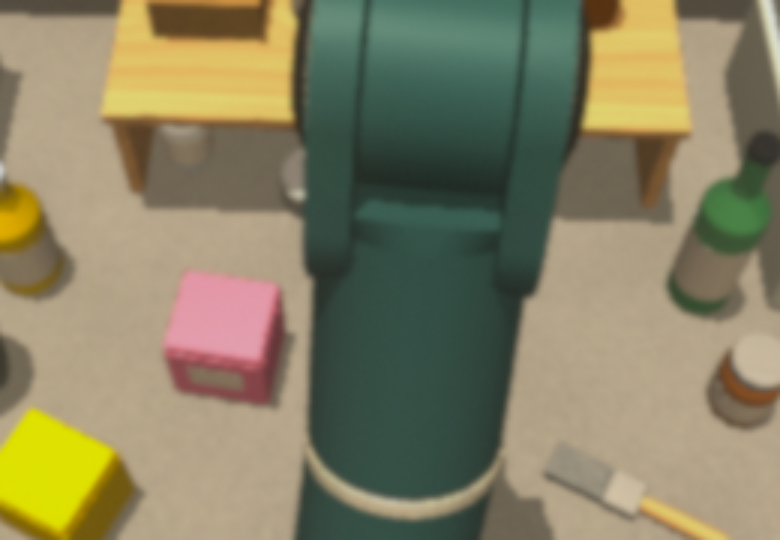

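The view shows only the arm over the job, with all bystanders in their places: jar at (185,140), left low tin at (295,180), bottle at (725,230). Now I push in gently, feeling for the rail.

```bash
python3 - <<'E'
from h import *
def push(x,rate): 
    env.move_linear([x,-.0605-.004*(x-.55)/.09,.045],rate=rate); return telemetry.state()
for x in (.55,.57,.59,.602):
    s=push(x,.05); print(s["ee_pos"].round(4),s["wrist_force"].round(1))
x=.602; n=0
while x<.652 and s["time_s"]<60:
    x+=.0012; s=push(x,.02); F=[s["wrist_force"]]
    for _ in range(3): env.pause(.03); F.append(telemetry.state()["wrist_force"])
    f=np.mean(F,0); print(round(x,4),s["ee_pos"].round(4),f.round(1),round(s["time_s"],1))
    if f[0]<-5: break
env.pause(.3); st()
E
```

```text
[ 0.55   -0.0605  0.045 ] [-0.9  0.2  0.1]
[ 0.5699 -0.0614  0.0449] [-1.   0.1 -0.4]
[ 0.5899 -0.0623  0.0451] [-0.4  0.  -1.4]
[ 0.602  -0.0628  0.0451] [-0.8 -0.5 -0.6]
0.6032 [ 0.6028 -0.0628  0.0449] [-5.1 -0.1  1.7] 32.2
t 32.6 p [ 0.6029 -0.0628  0.0448] F [-5.3 -0.4  1.9]
```

```bash
python3 - <<'E'
from h import *
def push(x,rate): 
    env.move_linear([x,-.0605-.004*(x-.55)/.09,.045],rate=rate); return telemetry.state()
x=.6032
while x<.654:
    x+=.001; s=push(x,.02); F=[s["wrist_force"]]
    for _ in range(2): env.pause(.03); F.append(telemetry.state()["wrist_force"])
    f=np.mean(F,0); print(round(x,4),s["ee_pos"].round(4),f.round(1),round(s["time_s"],1))
    if f[0]<-13 or s["time_s"]>58: break
env.pause(.3); st()
E
```

```text
0.6042 [ 0.6038 -0.0629  0.0448] [-6.5  0.5  1.7] 32.9
0.6052 [ 0.6048 -0.0629  0.0448] [-5.9  0.5  1.9] 33.2
0.6062 [ 0.6058 -0.063   0.0448] [-5.9 -0.   1.9] 33.5
0.6072 [ 0.6068 -0.063   0.0448] [-6.5  0.3  2. ] 33.8
0.6082 [ 0.6078 -0.0631  0.0448] [-6.   0.2  1.6] 34.1
0.6092 [ 0.6088 -0.0631  0.0448] [-6.   0.4  2.5] 34.5
0.6102 [ 0.6098 -0.0632  0.0448] [-5.7  0.1  1.1] 34.8
0.6112 [ 0.6108 -0.0632  0.0448] [-6.2  0.1  1.3] 35.1
0.6122 [ 0.6118 -0.0633  0.0448] [-6.   0.2  1.7] 35.4
0.6132 [ 0.6128 -0.0633  0.0448] [-6.2 -0.3  1.9] 35.7
0.6142 [ 0.6138 -0.0634  0.0448] [-6.2  0.4  1.8] 36.0
0.6152 [ 0.6148 -0.0634  0.0448] [-6.1  0.6  1.9] 36.4
0.6162 [ 0.6158 -0.0635  0.0448] [-6.1  0.1  1.9] 36.7
0.6172 [ 0.6168 -0.0635  0.0448] [-6.1  0.1  1.5] 37.0
0.6182 [ 0.6178 -0.0635  0.0448] [-6.8  0.1  1.6] 37.3
0.6192 [ 0.6188 -0.0636  0.0448] [-5.7 -0.1  2.3] 37.6
0.6202 [ 0.6198 -0.0636  0.0448] [-6.2  0.3  2.6] 37.9
0.6212 [ 0.6208 -0.0637  0.0448] [-6.1 -0.3  2. ] 38.2
0.6222 [ 0.6218 -0.0637  0.0448] [-6.2 -0.1  2. ] 38.6
0.6232 [ 0.6228 -0.0638  0.0448] [-6.3  0.   1.9] 38.9
0.6242 [ 0.6238 -0.0638  0.0448] [-5.9  0.2  1.5] 39.2
0.6252 [ 0.6248 -0.0639  0.0448] [-6.4  0.3  1.9] 39.5
0.6262 [ 0.6258 -0.0639  0.0448] [-6.  -0.1  2.1] 39.8
0.6272 [ 0.6268 -0.0639  0.0448] [-6.5  0.4  2.2] 40.1
0.6282 [ 0.6278 -0.064   0.0448] [-5.8  0.3  2.1] 40.5
0.6292 [ 0.6287 -0.064   0.0448] [-7.5  0.5  3.6] 40.8
0.6302 [ 0.6291 -0.064   0.0446] [-15.3   1.1   8.8] 41.1
t 41.5 p [ 0.6291 -0.064   0.0445] F [-14.9   0.6   7.8]
```

Clean step: steady 6.1 N of sliding friction, then 15 N at TCP x = 0.629. That falls in the rail's range. I back off and check.

```bash
python3 - <<'E'
from h import *
env.move_linear([.60,-.0625,.045],rate=.1)
env.move_linear([.53,-.0605,.045],rate=.15); 
Q=q(.8,-.02)
L=inverse_kinematics([.52,-.062,.10],Q); env.set_joints(L); C=np.array(L); C[1]-=.4
env.set_joints(C); C[0]+=.9; env.set_joints(C); st()
for n in ("top","scene"):
    p,d=capture(n); W,ok=pts(n,d)
    for nm,qq in (("L",(.62,.062)),("R",(.62,-.187))):
        m=ok&(np.hypot(W[...,0]-qq[0],W[...,1]-qq[1])<.08)&(abs(W[...,2]-.045)<.007)&(abs(W[...,1]-qq[1])<.05)
        X=W[m][:,:2]; b=np.round(X[:,1]/.006); E=np.array([[np.sort(X[b==k,0])[:2].mean(),X[b==k,1].mean()] for k in np.unique(b) if (b==k).sum()>4])
        if len(E)>4: print(n,nm,least_squares(lambda c:np.hypot(E[:,0]-c[0],E[:,1]-c[1])-.045,[qq[0]+.01,qq[1]],loss="soft_l1",f_scale=.002).x.round(4))
    # near face of tin
    m=ok&(abs(W[...,1]+.063)<.065)&(W[...,0]>.60)&(W[...,0]<.665)&(W[...,2]>.01)&(W[...,2]<.105)
    X=W[m]
    if len(X)>20:
        print(n,len(X),np.percentile(X,[2,50,98],axis=0).round(4).tolist())
        l=np.polyfit(X[:,1],X[:,0],1); print(" face slope",l)
    cv2.imwrite(f"pics/{n}6.png",cv2.resize(p[100:260,230:440,::-1],None,fx=3,fy=3))
E
```

```text
t 45.5 p [ 0.2917 -0.4733  0.3187] F [ 0.2 -0.8  0.5]
top L [0.639  0.0628]
top R [ 0.6362 -0.1861]
top 110 [[0.6312, -0.1131, 0.0114], [0.6327, -0.0656, 0.0391], [0.6348, -0.012, 0.0585]]
 face slope [0.02253205 0.63432147]
scene L [0.6393 0.0623]
scene R [ 0.6358 -0.1871]
scene 482 [[0.6304, -0.117, 0.0118], [0.634, -0.0645, 0.0622], [0.6394, -0.0103, 0.1039]]
 face slope [0.0144287  0.63518561]
```

View pics/scene6.png

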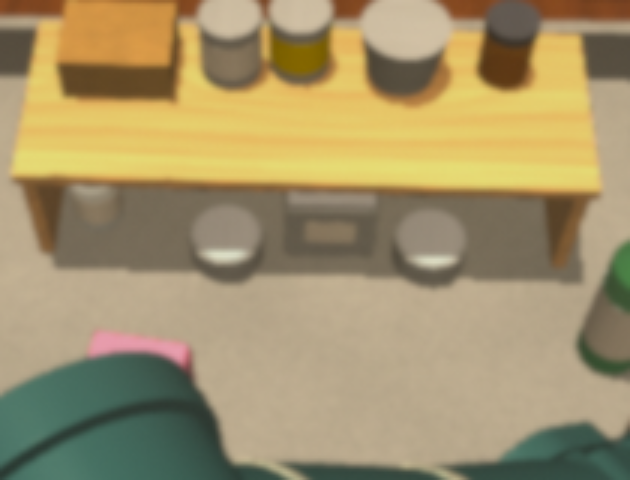

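The tin's near face (pixel (330,225)) is 19 mm under the edge at x = 0.634. The tin is square, midway between the low tins at (227,240) and (430,243), which have not moved.

```bash
python3 -c "
from h import *
print(hand_in()); st()"
```

```text
the job is handed in; nothing more can be done
None
the job is handed in; nothing more can be done
```

I handed the job in with the tin pressed against the rail (about 9 N beyond sliding friction), square to the shelf and midway between the low tins, which have not moved; no verdict came back.

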